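Trace the open joint with the awl

ROBOT

A 7-joint arm with a two-finger parallel gripper is mounted at the origin on the work surface. World frame = base frame: x ahead of the robot, y to its left, z up, the work surface at z = 0. Lengths are in mm, angles in rad, forces in N, time in s.
With the tool pointing down it reaches from about 425 to 1025 mm from the base axis. Payload 3.6 kg.
Tool frame: the origin (TCP) lies between the finger pads; the fingertips stand 25 mm ahead of it and the grasp point (between the pads) lies 6 mm ahead of it (bot.tcp_to_tips is the distance from the TCP to the fingertips, in mm); z points along the fingers, y is the line along which they close (so a half turn about z gives the same grasp; the last joint's range is limited). The gripper opens to 85 mm and grips with 20 to 120 N. Pads are 22 mm wide; open, the fingers measure 114 mm over their backs; the gripper's body (76 mm by 85 mm) begins 54 mm behind the grasp point. The pads swing forward as they close: fully open they stand 13 mm farther back than shut.
Start: joints at [1.177, 0.591, 0.048, 1.609, -0.033, 0.943, -0.034], TCP at [214.808, -692.45, 256.302] pointing down, gripper open.
Joint ranges: [-2.69, 2.69], [-0.47, 2.24], [-1.27, 1.36], [0.19, 2.51], [-1.53, 4.68], [0.08, 2.07], [-3.09, 3.09]. Speed limits (rad/s): [2.57, 2.57, 3.14, 3.14, 3.14, 3.14, 3.14].

INTERFACE

Orientations are given as [roll, pitch, yaw] about the fixed x, y, z axes, in that order (R = Rz(yaw) Ry(pitch) Rx(roll)).
In Python, from bench import bot gives the robot as it stands. Calls block until the motion is done:
- bot.movep(position, orientation): joint-space move of the TCP to a pose.
- bot.move_straight(position, frame=None, rate=150, max_force=None): straight line of the TCP; frame=None keeps the orientation; rate is the mean speed in mm/s. With max_force (N) it stops when the force on the tool has changed by that much, and returns True; else False.
- bot.goto_joints(angles): joint-space move.
- bot.command_gripper(opening, effort=None): finger opening in mm; effort is the grip in N (None keeps the last); returns when the fingers have stopped.
- bot.hold(seconds).
- bot.ik(position, orientation): joint angles nearest the present ones, or None.
- bot.get_image(name): name is "scene" or "top"; returns the picture (420x560x3 uint8, red, green, blue); there is no depth.
- bot.calibration(name): a dict with "mtx" (3x3 intrinsics, pixels), "R" (3x3) and "t" (3): a world point X has camera coordinates R X + t. Camera axes: x right, y down, z forward; pixel columns grow to the right and rows downward; lengths in mm; the calibration is good to about 2 mm. A picture is of the moment at which its call begins. calibration takes no time and is no camera call.
A pose or a line that the arm cannot do raises bot.MotionError and nothing moves.
- bot.sign_off(): hands the job in; it is judged then, once.
Trained networks look in the newest picture that a camera, given by its name, has taken for a name from the list of things; names that differ only in an ending like _2 or _b are one class to them, and where a whole thing is asked for, a point or a joint stands for the part that bears it (a point fixed in the world has none). Each returns a list of dicts, best first, with "p" (0 to 1); they miss things now and then, are a little off and sometimes report something else, mostly with a low value. They report only what shows in the picture. A call takes as long as a camera call. They do not tell look-alikes from the thing itself.
- bot.search_frame(camera, thing): "uv" ([column, row] in pixels, amid what is visible of it).
- bot.trace(camera, thing): "mask" (420x560 bool, what is visible of it) and "uv" ([column, row] in pixels, amid what is visible of it).
Readings, each from a call of its own:
- bot.get_time(): time.
- bot.get_joint_positions(): joint angles.
- bot.get_qvel(): joint speeds.
- bot.get_joint_torque(): joint torques, N m.
- bot.get_tcp_pos(): TCP position.
- bot.get_tool_rot(): TCP orientation.
- bot.get_ft_force(): force on the tool from outside, world axes, zero at the start.
- bot.get_moment(): the same for the moment, N m.
- bot.get_gripper_width(): finger opening in mm.
- bot.get_grip_force(): force on a finger pad.
Only numpy, scipy, OpenCV 4.12 (cv2) and the standard library are available. Lean on these libraries where they do the work, as an engineer would, in place of code of your own. Each camera call takes 0.05 s, during which the arm holds its last target. There are 200 camera calls.

TASK

Lift the long-handled awl out of its wooden block and run its point along the open bevelled joint of the clamped panel to check that it is clear, starting at the panel's left-hand end (the robot's left, +y) and going right through to the other end. Keep the point down in the joint the whole way, without lifting it or leaving the groove, and go slowly, about 4 cm a second. Then lift it clear and put the awl back upright, fully home, in the empty socket of the block.

Things in the scene. Friction and masses are not known exactly. Their poses are not given: they have to be found in the camera images.
- awl: Awl standing point down in a block socket, round, 0.16 kg. Origin: its POINT; z runs up the tool. Above the point: steel cone 0-55 mm (diameter 6 growing to 20), brass collar 55-61 mm (diameter 36), straight pale wooden handle 61-150 mm (diameter 26), to be gripped about 115 mm up. Not the countersink in the other socket: same cone and collar, squat 44 mm ball handle, 110 mm tall.
- block: Fixed dark wooden tool block, 200 (x) by 80 (y) by 70 mm high; origin: centre of its underside, on the bench. Two round sockets, 26 mm diameter, 60 mm deep, open upward at x = -50 and +50 mm, y = 0. Seated, the awl's collar rests flat on the block's top and its point is 15 mm above this origin. A screwdriver lies beside it.
- panel: Fixed panel of pale boards on bar clamps, 175 (x) by 240 mm (y). Origin: on the bench under the middle of the open joint, the only true groove, straight along y at x = 0, y -120 to +120 mm (+y: left end). Board tops at z 46, its flat dark floor at z 36 mm; 30 mm wide on top, 8 at the floor, bevelled. The hairline joint at x = 62 mm is closed. Loose offcut lies near x = 68; jaws rise to z 51.
There are look-alikes about, which are no part of the job. Leave any blue or turquoise look-alike of the awl alone. Leave any green or turquoise look-alike of the block alone.

How it is judged:
By the outcome, as a careful person would: the job done as asked, in the order asked, and still so for the second after the job is handed in, with the robot touching nothing.
It also fails if it takes over 61 s, if anything falls off the work surface, if the arm or the gripper's body presses on something with over 40 N, if the wrist force passes 120 N, or if a joint passes its speed limit or range.

## Working session

There is one attempt and no reset: what is moved stays moved. The work goes in short steps, each a Python script; the robot and the scene stay as the last script left them, time stands still between calls to the robot, and variables do not carry over. Pictures are saved under pics/ and viewed, at most 10 in all, crops included, and the job is handed in when it is done.

```bash
mkdir -p pics; python3 - <<'E'
from bench import bot
import cv2,numpy as np
for c in("scene","top"):
    im=bot.get_image(c); cv2.imwrite(f"pics/{c}0.png",im[:,:,::-1])
    k=bot.calibration(c); print(c,np.round(k["mtx"],1).tolist(),np.round(k["R"],3).tolist(),np.round(k["t"]).tolist())
    for t in("awl","block","panel"):
        print(t,[(np.round(d["uv"]).tolist(),round(d["p"],2)) for d in bot.search_frame(c,t)])
print(bot.get_time())
E
```

```text
scene [[386.0, 0.0, 275.9], [0.0, 386.0, 207.6], [0.0, 0.0, 1.0]] [[0.613, 0.79, 0.012], [0.504, -0.379, -0.776], [-0.609, 0.481, -0.63]] [-426.0, -203.0, 1158.0]
awl [([288.0, 216.0], 0.89), ([341.0, 209.0], 0.71), ([310.0, 173.0], 0.57), ([296.0, 198.0], 0.52)]
block [([327.0, 142.0], 0.86), ([296.0, 198.0], 0.8), ([414.0, 187.0], 0.79)]
panel [([134.0, 272.0], 0.7)]
top [[471.1, 0.0, 278.6], [0.0, 471.1, 210.2], [0.0, 0.0, 1.0]] [[-0.024, -1.0, -0.007], [-0.994, 0.024, -0.104], [0.104, 0.004, -0.995]] [155.0, 534.0, 1181.0]
awl [([302.0, 172.0], 0.77), ([260.0, 153.0], 0.57), ([258.0, 195.0], 0.51)]
block [([260.0, 216.0], 0.96), ([172.0, 268.0], 0.83), ([165.0, 159.0], 0.55), ([259.0, 198.0], 0.53)]
panel [([409.0, 217.0], 0.57), ([261.0, 215.0], 0.44)]
0.4
```

View pics/scene0.png

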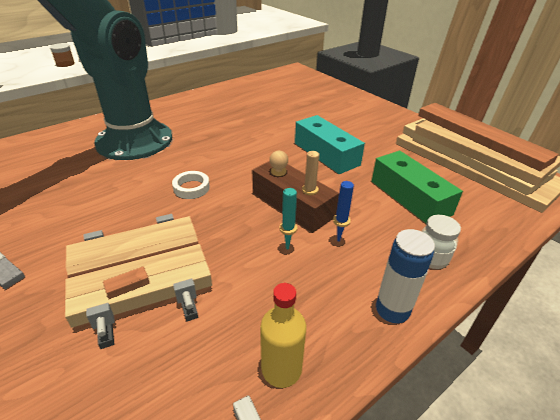

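View pics/top0.png

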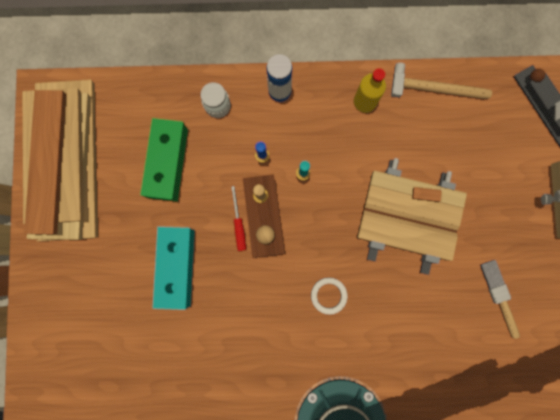

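The scene view shows the dark block with a ball-handled tool at (279,162) and a straight pale-handled one at (312,170). There are blue and teal awls at (344,205) and (289,215), and green and turquoise blocks. In the top view:
- The dark block is at (263,216), the pale straight handle at (260,192) and the ball at (265,234).
- The panel is at (413,215), with its groove running from about (366,205) to (463,229).

Candidates for the awl in the top view are pale (260,192), teal (303,172), blue (261,152) and ball (265,234). The pale straight one fits because it stands in the dark block. I'll confirm it in a crop.

```bash
python3 - <<'E'
from bench import bot
import cv2,numpy as np
im=bot.get_image("top")[:,:,::-1]
a=cv2.resize(im[165:265,220:300],None,fx=4.5,fy=4.5,interpolation=cv2.INTER_CUBIC)
b=cv2.resize(im[165:265,355:475],None,fx=3.6,fy=4.5,interpolation=cv2.INTER_CUBIC)
cv2.imwrite("pics/crop1.png",np.hstack([a,b]))
np.save("top.npy",im)
for t in("awl","block","panel"):
    for i,d in enumerate(bot.trace("top",t)):
        m=d["mask"];np.save(f"m_{t}{i}.npy",m)
        print(t,i,np.round(d["uv"]),round(d["p"],2),m.sum(),cv2.minAreaRect(np.argwhere(m)[:,::-1].astype(np.float32)))
s=bot.get_image("scene")[:,:,::-1]; np.save("scene.npy",s)
for t in("awl","block","panel"):
    for i,d in enumerate(bot.trace("scene",t)):
        m=d["mask"];np.save(f"s_{t}{i}.npy",m)
        print("scene",t,i,np.round(d["uv"]),round(d["p"],2),m.sum())
E
```

```text
awl 0 [259. 155.] 0.76 221 ((261.5, 152.0), (20.0, 13.0), 90.0)
awl 1 [258. 197.] 0.62 212 ((260.0, 193.5), (17.0, 14.0), 90.0)
awl 2 [302. 169.] 0.55 198 ((302.5, 170.5), (17.0, 13.0), 90.0)
block 0 [259. 215.] 0.82 2045 ((262.8538818359375, 215.8307647705078), (80.49853515625, 32.497100830078125), 82.87498474121094)
block 1 [172. 268.] 0.68 3055 ((173.41552734375, 268.43621826171875), (38.110591888427734, 81.8584976196289), 3.3664605617523193)
block 2 [163. 162.] 0.67 3068 ((163.97000122070312, 159.7100067138672), (38.608028411865234, 81.45870208740234), 8.130102157592773)
panel 0 [409. 218.] 0.76 7426 ((411.02935791015625, 217.11764526367188), (99.8964614868164, 104.99433135986328), 12.52880859375)
scene awl 0 [312. 172.] 0.95 516
scene awl 1 [340. 208.] 0.93 621
scene awl 2 [284. 218.] 0.84 741
scene block 0 [328. 144.] 0.84 2480
scene block 1 [294. 199.] 0.73 3016
scene panel 0 [133. 269.] 0.67 10993
```

View pics/crop1.png

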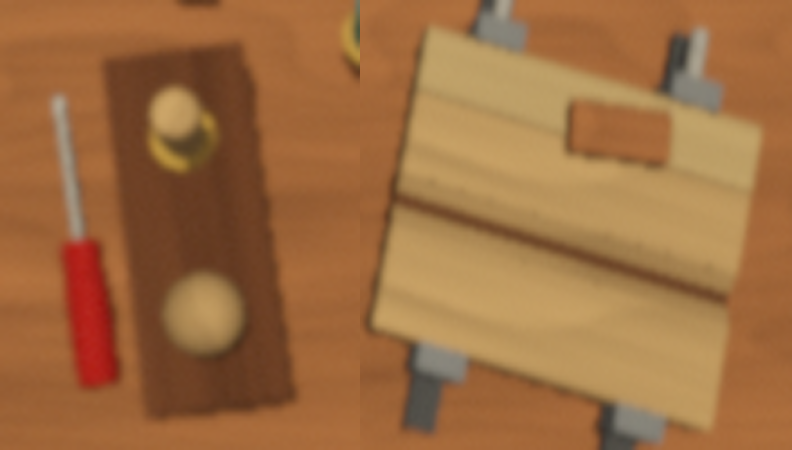

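The crop confirms the awl: a slim pale handle with its brass collar, in the far socket at about (259,190) to (261,195). The ball countersink is in the near socket at (265,234). The dark groove floor runs from about (365,209) to (456,231).

```bash
cat > util.py <<'E'
import numpy as np,cv2
from bench import bot
def cam(n):
    k=bot.calibration(n);return [np.array(k[q],float) for q in("mtx","R","t")]
def proj(n,X):
    K,R,t=cam(n);x=(np.atleast_2d(X)@R.T+t)@K.T;return x[:,:2]/x[:,2:]
def back(n,uv,z):
    K,R,t=cam(n);d=R.T@np.linalg.solve(K,[uv[0],uv[1],1]);c=-R.T@t;return c+d*(z-c[2])/d[2]
E
python3 - <<'E'
from util import *
from scipy.optimize import minimize
top=np.load("top.npy").astype(float); g=top.sum(2)/3
def fit(mask,n,lx,ly,h,x0,z0=0):
    pts=np.argwhere(mask)[:,::-1].astype(np.int32)
    M=np.zeros(mask.shape,np.uint8);cv2.fillConvexPoly(M,cv2.convexHull(pts),1)
    M=cv2.resize(M,None,fx=4,fy=4,interpolation=cv2.INTER_LINEAR)
    def cost(p):
        c,s=np.cos(p[2]),np.sin(p[2]);V=[]
        for a in(-.5,.5):
            for b in(-.5,.5):
                for z in(z0,h):V.append([p[0]+c*a*lx-s*b*ly,p[1]+s*a*lx+c*b*ly,z])
        H=cv2.convexHull(((proj(n,V)+.5)*4*16).astype(np.int32).reshape(-1,1,2))
        P=np.zeros_like(M);cv2.fillConvexPoly(P,H,1,shift=4)
        return 1-(P&M).sum()/(P|M).sum()
    best=min((minimize(cost,[x0[0],x0[1],a],method="Nelder-Mead",options=dict(initial_simplex=np.array([[x0[0]+i,x0[1]+j,a+k] for i,j,k in((0,0,0),(8,0,0),(0,8,0),(0,0,.1))]))) for a in(-.1,.1,.25)),key=lambda r:r.fun)
    return best.x,best.fun
b0=back("top",(262.9,215.8),70)
b,f=fit(np.load("m_block0.npy"),"top",200,80,70,b0);print("block",b,f)
R=lambda a:np.array([[np.cos(a),-np.sin(a)],[np.sin(a),np.cos(a)]])
for s in(-50,50):print("socket",s,b[:2]+R(b[2])@[s,0])
print("awl top/mid",back("top",(259.1,189.7),165),"collar",back("top",(260.7,195.2),76))
# scene awl mask extents
m=np.load("s_awl0.npy");p=np.argwhere(m);print("scene awl rows",p[:,0].min(),p[:,0].max(),[ (r,p[p[:,0]==r,1].min(),p[p[:,0]==r,1].max()) for r in range(p[:,0].min(),p[:,0].max()+1,4)])
for s in(-50,50):
    q=b[:2]+R(b[2])@[s,0];print("pred scene",proj("scene",[[*q,z] for z in(165,120,76)]).round(1).tolist(),"top",proj("top",[[*q,z] for z in(165,76)]).round(1).tolist())
# groove floor line
us=np.arange(368,454);vs=[]
for u in us:
    v0=209.4+(u-364.7)*(231.2-209.4)/(456.4-364.7);r=np.arange(int(v0)-5,int(v0)+7)
    w=np.clip(np.median(g[r,u])-15-g[r,u],0,None);vs.append((w*r).sum()/max(w.sum(),1e-6))
vs=np.array(vs);c=np.polyfit(us,vs,1)
for _ in range(3):
    k=abs(np.polyval(c,us)-vs)<.8;c=np.polyfit(us[k],vs[k],1)
print("line",c,k.sum(),np.std(np.polyval(c,us[k])-vs[k]))
A=back("top",(364.7,np.polyval(c,364.7)),36);B=back("top",(456.4,np.polyval(c,456.4)),36)
print("ends",A,B,np.linalg.norm(A-B),"yaw",np.arctan2(*(A-B)[1::-1]) , "scene",proj("scene",[A,B]))
pm=np.load("m_panel0.npy")
# panel ends along line at floor
for side,rng in(("L",range(355,375)),("R",range(448,470))):
    print(side,[(u,int(g[int(round(np.polyval(c,u)))-4,u]),int(g[int(round(np.polyval(c,u)))+5,u])) for u in rng])
E
```

```text
block [5.21475774e+02 1.81728527e+02 1.04448003e-01] 0.02927452118398144
socket -50 [471.74826125 176.51561733]
socket 50 [571.2032877  186.94143695]
awl top/mid [571.13274207 184.75515129 165.        ] collar [570.65703771 185.0703293   76.        ]
scene awl rows 152 194 [(152, np.int64(309), np.int64(316)), (156, np.int64(307), np.int64(318)), (160, np.int64(307), np.int64(317)), (164, np.int64(306), np.int64(317)), (168, np.int64(305), np.int64(316)), (172, np.int64(305), np.int64(315)), (176, np.int64(305), np.int64(315)), (180, np.int64(304), np.int64(315)), (184, np.int64(303), np.int64(315)), (188, np.int64(302), np.int64(317)), (192, np.int64(303), np.int64(316))]
pred scene [[277.9, 135.0], [277.6, 152.6], [277.3, 168.8]] top [[263.6, 233.0], [265.0, 235.1]]
pred scene [[311.5, 152.3], [310.1, 170.5], [308.7, 187.2]] top [[258.1, 189.7], [259.9, 195.0]]
line [  0.24669641 118.66239418] 86 0.05080464940935458
ends [535.10062381 -77.62427055  36.        ] [ 471.82871223 -307.04677747   36.        ] 237.98743975038363 yaw 1.301697920468481 scene [[196.32028372 241.60134701]
 [ 66.8450188  275.43507467]]
L [(355, 105, 103), (356, 104, 103), (357, 105, 101), (358, 104, 102), (359, 105, 100), (360, 105, 97), (361, 103, 84), (362, 100, 68), (363, 88, 83), (364, 73, 110), (365, 90, 129), (366, 114, 131), (367, 125, 131), (368, 128, 130), (369, 128, 133), (370, 128, 132), (371, 130, 131), (372, 129, 130), (373, 128, 134), (374, 129, 133)]
R [(448, 124, 128), (449, 125, 126), (450, 124, 130), (451, 124, 130), (452, 123, 129), (453, 124, 127), (454, 123, 131), (455, 124, 130), (456, 125, 125), (457, 124, 115), (458, 115, 108), (459, 108, 106), (460, 105, 107), (461, 104, 105), (462, 104, 106), (463, 105, 103), (464, 104, 101), (465, 102, 101), (466, 103, 98), (467, 103, 99), (468, 104, 100), (469, 104, 100)]
```

```bash
python3 - <<'E'
from util import *
print(bot.get_tool_rot(), bot.get_gripper_width())
ax,ay=571.0,185.3; yaw=0.104
o=[np.pi,0,yaw]
bot.command_gripper(60)
bot.movep([ax,ay,250],o)
bot.move_straight([ax,ay,137],rate=120,max_force=8)
print(bot.get_tcp_pos(),bot.get_ft_force())
im=bot.get_image("top")[:,:,::-1];im2=bot.get_image("scene")[:,:,::-1]
bot.command_gripper(15,100); bot.hold(.2)
print(bot.get_gripper_width(),bot.get_grip_force(),bot.get_tcp_pos(),bot.get_ft_force(),bot.get_time())
c=[cv2.resize(i,(400,400),interpolation=cv2.INTER_CUBIC) for i in(im[140:240,210:310],im2[90:210,250:370])]
cv2.imwrite("pics/grasp.png",np.hstack(c))
E
```

```text
[3.14153086e+00 2.56518915e-05 3.00805203e-01] 85.61650130448287
[571.55315536 185.60743438 137.67357487] [-0.50608569  0.19738418  0.42001063]
23.917678282139992 97.64701008796692 [571.32013014 185.61508107 137.65358194] [-1.05581777  0.62767318  5.4350469 ] 6.2917
```

View pics/grasp.png

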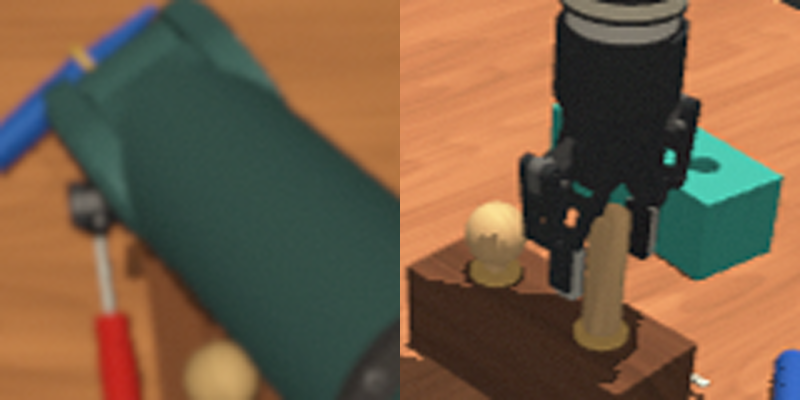

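The left half of this crop shows something blue lying diagonally at top-view (210,178) to (248,143). I need full views to check whether the blue look-alike was knocked.

```bash
python3 - <<'E'
from util import *
a=bot.get_image("top")[:,:,::-1];b=bot.get_image("scene")[:,:,::-1]
cv2.imwrite("pics/both.png",np.hstack([cv2.resize(a[100:260,130:340],(400,305)),cv2.resize(b[80:280,230:430],(400,305))]))
print(bot.get_joint_positions())
E
```

```text
[-0.21931107  0.60087075 -0.23927628  1.97150937  0.24131015  0.59532059
 -2.08546097]
```

View pics/both.png

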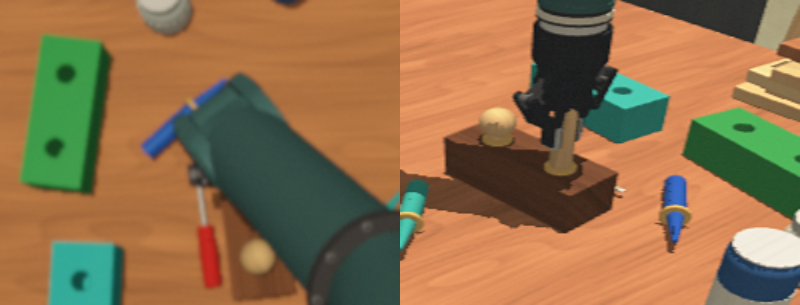

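The blue and teal look-alikes are no longer standing: blue now lies near scene (368,214) and teal leans or lies near scene (238,215). They may have toppled on their own, standing on 6 mm points, or been brushed by the arm. I'll leave them alone, lift the awl, and check that the panel is free.

```bash
python3 - <<'E'
from util import *
p=bot.get_tcp_pos();print(p)
bot.move_straight([571.3,185.6,300],rate=150)
print(bot.get_ft_force(),bot.get_gripper_width(),bot.get_tcp_pos())
a=bot.get_image("top")[:,:,::-1];b=bot.get_image("scene")[:,:,::-1]
cv2.imwrite("pics/lift.png",np.hstack([cv2.resize(a[100:300,200:480],(400,286)),cv2.resize(b[80:340,40:400],(400,286))]))
print(bot.get_time())
E
```

```text
[571.29370493 185.598291   137.64489779]
[-0.32696167  0.2816447  -2.5560046 ] 23.962768928563303 [570.55468203 185.19638965 298.80996082]
7.725
```

View pics/lift.png

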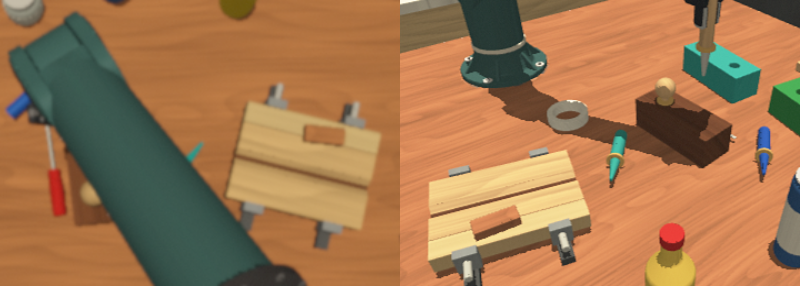

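The awl is held upright, scene crop (705,50). Blue and teal both lie flat, well away from the arm's path, and nothing lies on the panel except the offcut. Next is the panel's left end: touch the floor, then feel both walls to centre.

```bash
python3 - <<'E'
from util import *
c=[0.24669641,118.66239418]
F=lambda u:back("top",(u,np.polyval(c,u)),36)[:2]
d=(F(366)-F(456));d/=np.linalg.norm(d)
e=[back("top",(u,np.polyval(c,u)),46)[:2]@d for u in(364.6,457.6)];print("ends along",e,e[0]-e[1])
mid=F(410)+d*(np.mean(e)-F(410)@d);n=np.array([d[1],-d[0]])   # n ~ panel +x
yaw=np.arctan2(d[1],d[0])-np.pi/2;print("mid",mid,"yaw",yaw,n)
np.savez("g.npz",mid=mid,d=d,n=n,yaw=yaw)
L=122.65;o=[np.pi,0,yaw]
s=mid+115*d
bot.movep([*s,300],o)
bot.move_straight([*s,L+52],rate=130); bot.hold(.4)
print("pos",bot.get_tcp_pos()-[*s,L+52],bot.get_ft_force(),bot.get_tool_rot()-[np.pi,0,yaw])
print(bot.move_straight([*s,L+33],rate=12,max_force=3))
print("point z",bot.get_tcp_pos()[2]-L,bot.get_ft_force(),(bot.get_tcp_pos()[:2]-mid)@n,(bot.get_tcp_pos()[:2]-mid)@d,bot.get_time())
E
```

```text
ends along [np.float64(69.14456500597278), np.float64(-170.17926498635813)] 239.3238299923309
mid [ 503.74219623 -191.32920837] yaw -0.2690984074690068 [ 0.96401099 -0.2658624 ]
pos [ 0.10737399 -0.06334657  0.30566367] [-0.65093406  0.64056253 -2.12320583] [-6.28311303e+00 -5.63929717e-04 -1.44508641e-04]
True
point z 35.81957043403932 [ 0.08123194 -0.02011295  4.8947505 ] 0.030263829087928684 114.98929994486936 11.5
```

```bash
python3 - <<'E'
from util import *
g=np.load("g.npz");mid,d,n=g["mid"],g["d"],g["n"];L=122.65
s=mid+115*d
lat=lambda:(bot.get_tcp_pos()[:2]-mid)@n
bot.move_straight([*s,L+36.6],rate=10);bot.hold(.2)
print(bot.get_tcp_pos()[2]-L,lat(),bot.get_ft_force())
for k in(1,-1):
    h=bot.move_straight([*(s+k*6*n),L+36.6],rate=10,max_force=2.5)
    f=bot.get_ft_force();print(k,h,lat(),f[:2]@n,f,bot.get_tcp_pos()[2]-L)
    bot.move_straight([*s,L+36.6],rate=12)
bot.hold(.2);print(lat(),bot.get_ft_force(),bot.get_time())
E
```

```text
36.29370163613302 -0.35387255290052266 [ 0.47565335 -0.18843202 -1.57242827]
1 True 2.7127173468093737 -0.7773385153743666 [-0.93178734 -0.4548019   3.04201311] 35.918940176381426
-1 True -3.3437786086045165 1.208047052984495 [1.32649234 0.26595011 0.55199621] 36.940014663343646
-0.2958735493147522 [-0.33124448 -0.11110819 -0.99709872] 14.1167
```

Floor touched at 35.8 mm and both walls felt at +2.7 and −3.3 mm, so the present line is centred. I'll press lightly and run, with a short first stretch as a check.

```bash
python3 - <<'E'
from util import *
g=np.load("g.npz");mid,d,n=g["mid"],g["d"],g["n"];L=122.65
z=L+35.4
def st(t):
    p=bot.get_tcp_pos();f=bot.get_ft_force();q=p[:2]-mid
    print(t,"lat %.2f along %.1f z %.2f"%(q@n,q@d,p[2]-L),"fn %.1f fd %.1f fz %.1f"%(f[:2]@n,f[:2]@d,f[2]),bot.get_time())
    return f
to=lambda a,z,r=36:bot.move_straight([*(mid+a*d),z],rate=r)
to(117,z,8);f=st("down")
while f[2]<1 and z>L+34: z-=.3;to(117,z,8);f=st("press")
to(80,z);f=st("a")
if abs(f[:2]@n)<4 and 0<f[2]<15: to(-117,z);st("end")
np.save("z.npy",z)
E
```

```text
down lat 0.14 along 116.2 z 35.83 fn -0.7 fd -2.5 fz 5.4 14.5583
a lat 0.84 along 79.9 z 35.77 fn 0.4 fd 4.0 fz 5.9 15.7333
end lat -0.21 along -115.2 z 35.72 fn 0.3 fd 6.7 fz 7.8 21.3583
```

```bash
python3 - <<'E'
from util import *
g=np.load("g.npz");mid,d,n,yaw=g["mid"],g["d"],g["n"],float(g["yaw"]);L=122.65;z=float(np.load("z.npy"))
e=mid-118.5*d
bot.move_straight([*e,z],rate=15);bot.hold(.3)
q=bot.get_tcp_pos();print((q[:2]-mid)@d,(q[:2]-mid)@n,q[2]-L,bot.get_ft_force(),bot.get_gripper_width())
bot.move_straight([*e,290],rate=110)
o=[np.pi,0,.104]
bot.movep([571.3,185.6,300],o);bot.hold(.3)
print(bot.get_tcp_pos(),bot.get_tool_rot(),bot.get_time())
a=bot.get_image("top")[:,:,::-1];b=bot.get_image("scene")[:,:,::-1]
cv2.imwrite("pics/back.png",cv2.resize(b[40:240,230:410],(540,600),interpolation=cv2.INTER_CUBIC))
E
```

```text
-117.22951831923511 -0.22806470159245862 35.727836041252374 [1.4181889  5.93531779 7.35613501] 23.569512718642788
[571.51867121 184.85787255 299.9751288 ] [3.14136020e+00 9.32310825e-06 1.02762512e-01] 25.375
```

View pics/back.png

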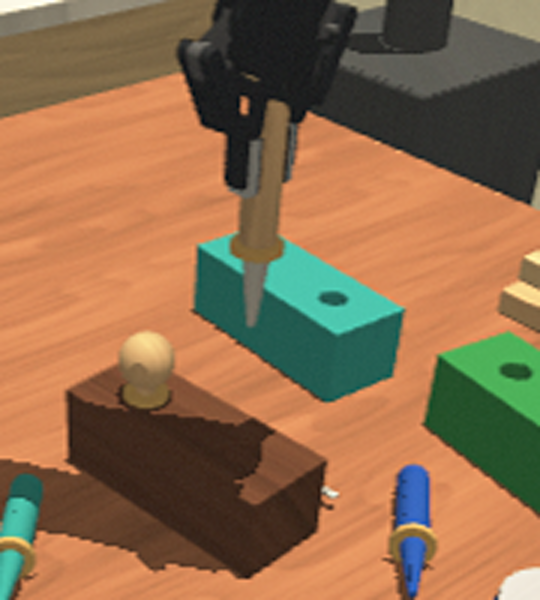

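The awl is over the dark block with its point at about scene (313,148) and its collar at about (316,122), possibly leaning a touch. I'll compare that with the upright prediction.

```bash
python3 - <<'E'
from util import *
p=bot.get_tcp_pos();print(proj("scene",[[p[0],p[1],p[2]-122.65+h] for h in(0,58,105)]).round(1))
print(proj("scene",[[p[0]+10,p[1],177]]),proj("scene",[[p[0],p[1]+10,177]]))
E
```

```text
[[311.4 147.3]
 [313.5 121.2]
 [315.3  98.1]]
[[314.70957613 149.46057497]] [[315.0415155  145.96408353]]
```

It matches to within the 1–2 px bias seen earlier, with no real tilt. Inserting now.

```bash
python3 - <<'E'
from util import *
x,y=571.3,185.6
bot.move_straight([x,y,212],rate=110);bot.hold(.2);f0=bot.get_ft_force();print(f0,bot.get_tcp_pos())
h=bot.move_straight([x,y,142],rate=50,max_force=6)
print(h,bot.get_tcp_pos(),bot.get_ft_force()-f0)
if not h:
    h=bot.move_straight([x,y,134],rate=12,max_force=5)
    print(h,bot.get_tcp_pos(),bot.get_ft_force()-f0,bot.get_moment(),bot.get_time())
E
```

```text
[-0.51410801  0.39455078 -1.34906612] [571.75291708 185.79652376 212.81285365]
False [571.54232402 185.67344062 142.36332449] [ 1.15442125 -0.51017127 -0.29167972]
True [571.43255471 185.69558893 137.67141321] [ 0.54823576 -1.08186008  5.64539877] [-0.10209499  0.07257311  0.04291552] 28.6333
```

```bash
python3 - <<'E'
from util import *
bot.command_gripper(60);bot.hold(.2)
bot.move_straight([571.4,185.7,270],rate=130)
bot.movep([480,0,330],[np.pi,0,.1]);bot.hold(.3)
b=bot.get_image("scene")[:,:,::-1]
cv2.imwrite("pics/end.png",cv2.resize(b[110:290,30:390],(800,400),interpolation=cv2.INTER_CUBIC))
bot.get_image("scene")
for r in bot.trace("scene","awl"):
    p=np.argwhere(r["mask"]);print(r["uv"],round(r["p"],2),p.min(0),p.max(0))
print(bot.get_time())
E
```

```text
[364.9, 216.4] 0.91 [196 359] [236 374]
[310.2, 173.2] 0.88 [151 302] [194 318]
[233.3, 222.5] 0.8 [198 225] [243 244]
31.7583
```

View pics/end.png

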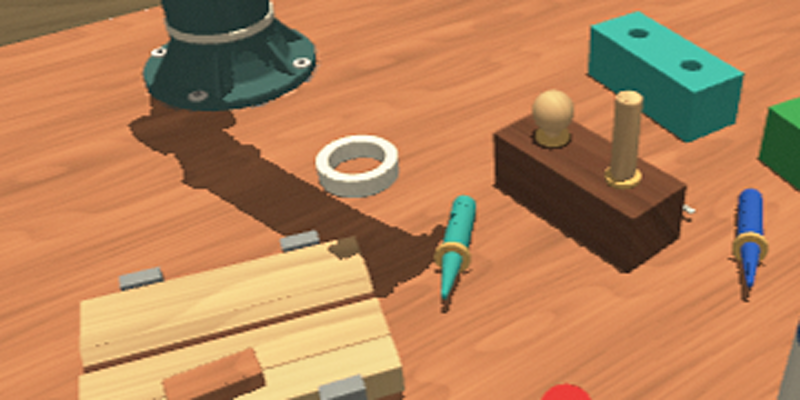

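The awl stands upright and fully home at crop (625,140), with mask rows 151–194 as at the start (152–194). The gripper is clear, so I'll hand in.

```bash
python3 -c "
from bench import bot
print(bot.sign_off())"
```

```text
the job is handed in; nothing more can be done
None
```

I ran the awl's point along the open joint from the left end to the right, staying on the groove floor, then put the awl back upright and fully home in its socket and handed the job in at about 32 s; the blue and teal look-alike awls toppled onto the bench around the time of my first approach, cause not established (I never meant to touch them), and I left them lying there.

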